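# Hook the carburettor tray out from under the parts shelf

## Robot

A 7-joint arm with a two-finger parallel gripper is mounted at the origin on the work surface. World frame = base frame: x ahead of the robot, y to its left, z up, the work surface at z = 0. Lengths are in m, angles in rad, forces in N, time in s.
With the tool pointing down it reaches from about 0.4 to 0.875 m from the base axis. Payload 4.4 kg.
Tool frame: the origin (TCP) lies at the centre of the arm's flange, where the gripper is bolted on; the fingertips stand 173 mm ahead of it and the grasp point (between the pads) lies 155 mm ahead of it; z points along the fingers, x is the direction in which the jaws open and shut, and the axes are right-handed (so a half turn about z gives the same grasp; the last joint's range is limited). The gripper opens to 85 mm and grips with 20 to 120 N. Pads are 22 mm wide; open, the fingers measure 114 mm over their backs; the gripper's body (76 mm by 85 mm) begins 54 mm behind the grasp point. The pads swing forward as they close: fully open they stand 13 mm farther back than shut.
Start: joints at [-1.173, 0.628, 0.038, 1.517, -0.027, 0.996, -0.02], TCP at [0.291, 0.581, 0.405] pointing down, gripper open.
Joint ranges: [-3.06, 3.06], [-0.37, 2.12], [-1.25, 1.32], [0.18, 2.47], [-1.1, 4.24], [0.23, 1.98], [-2.94, 2.94]. Speed limits (rad/s): [2.57, 2.57, 3.14, 3.14, 3.14, 3.14, 3.14].

## Interface

Orientations are given as a unit quaternion [x, y, z, w].
In Python, from plant import get_obs, camera, sign_off gives the robot as it stands. The module is installed in compiled form; this text tells all that it offers.
- The arm moves only by the tool arm_command, never from a script. Its argument "moves" is one flat list of numbers, 7 for each row, row after row: the turn, a rotation vector about the tool's x, y, z in units of pi/2 rad (1.0 is pi/2 rad), then the shift along the tool's x, y, z in units of 0.4 m (1.0 is 0.4 m), then the closure, from 0 (fully open) to 1 (shut). A call has 1 to 12 rows; each row shifts and turns the commanded pose from where the row before left it, along the tool's axes as they then stand; what a row does not reach is not made up. A row lasts 1/8 s, in which the tool goes at most 62.5 mm and 10.7 degrees, less where a joint would pass 70% of its speed; a pose out of reach is approached as far as the arm can. A call with a number of a shift or a turn outside -1 to 1 is refused whole. A call with a gripper value outside its range is refused whole. The fingers move at their own pace and stop on an object; "squeeze" is the grip in N (left out, the last holds). Time passes only in rows, so rows that do not move let the fingers close. It gives the time, the measured TCP pose, the force and the opening at its end, in the units of the state.
- get_obs(): the state, without advancing time (a new reading comes with each control period).
- camera(name): name is "side" or "top" or "wrist"; returns a dict with "img" (420x560x3 uint8, red, green, blue), "vertical_fov" (degrees; the focal length in pixels is half the picture's height over the tangent of half this angle, whatever the lens; pixels are square), "cx", "cy" (the principal point, pixels), "T" (4x4, takes a point from camera to world coordinates); the wrist camera has in their place "mount" (4x4, takes a point from camera to tool coordinates, whose origin is the TCP and whose axes are the tool frame's). Camera axes: x right, y up, looking along -z (the intrinsics and any distortion apply to the point x, -y, -z); pixel columns grow to the right and rows downward; lengths in m; the calibration is good to about 2 mm. A picture is of the moment at which its call begins: read the wrist's pose just before it. There is no depth.
- sign_off(): hands the job in, once; it reports no verdict.
The state is a dict: "clock": time; "joint_pos": joint angles; "qd": joint speeds; "effort": joint torques, N m; "eef_pos": TCP position; "tool_rot": TCP orientation; "ft_force": force on the tool from outside, world axes, zero at the start; "torque": the same for the moment, N m; "grip_width": finger opening in m.
Only numpy, scipy, OpenCV 4.12 (cv2) and the standard library are available. Lean on these libraries where they do the work, as an engineer would, in place of code of your own. Each camera call takes 0.05 s, during which the arm holds its last target. There are 200 camera calls.

## Task

Two low steel trays are pushed back under the parts shelf with their pull loops hidden beneath its edge; the one holding the two-barrel carburettor body is wanted. Take the hooked rod by its handle, reach its downturned end under the shelf into that tray's loop, and draw the tray out until all of it stands clear of the shelf, flat on the bench; do not touch the tray with the gripper or arm, and leave the other tray where it is. Finish with the rod set down on the bench (its end may stay in the loop).

Things in the scene. Friction and masses are not known exactly. Their poses are not given: they have to be found in the camera images.
- hook_grip (a point): Centre of the hooked rod's black handle (the like-handled pick is straight): a block 100 long (x, towards the hook), 28 wide (y), 50 high (z), standing flat on the bench, this point 25 mm up. A straight 8 mm steel rod leaves its front 42 mm above its underside and turns straight down 190 mm ahead of this point, ending 4 mm above the underside's level. 0.17 kg, balances near here.
- hook_tip (a point): Lower end of the hooked rod's downturned part (8 mm thick; centre of its rounded end): 190 mm ahead (x) of hook_grip and 17 mm below it. Same axes as hook_grip.
- carb_tray: Loose steel tray 110 long (x), 86 wide (y), rim 22 high, with the carburettor body (aluminium block, flanges, two round barrels; top 65 mm above the bench) fixed in it; 0.36 to 0.59 kg, slides on the bench. Origin: centre of its underside. x points to its pull loop, out of the shelf.
- carb_loop (a point): Middle of the opening of the carburettor tray's pull loop, 73 mm ahead (x) of the tray's origin, 16 mm above the bench; axes as the tray. The loop is a level bow of 7 mm round bar on the tray's +x end, its opening 36 (x) by 50 mm (y), entered from above; cross bar 22 mm ahead of this point, top at 19.5 mm. At the start this point is about 50 to 75 mm inside the shelf's open edge.
- cover_tray: The other tray, of the same size, loop and axes, holding a low round cover with a hub. It stands beside the carburettor tray, about 124 mm between centres, on either side; to be left alone. Origin: centre of its underside.
- shelf: Fixed shelf, 280 wide. Origin: on the bench under the middle of its open edge. x points level out of the opening (the way the trays come out), y along the edge. Solid plate from x = -85 to 0 mm, underside 115, top 120 mm above the bench; open frame with bars behind it to x = -212. 12 mm posts at x = -6 and -206, y = -134 and 134 mm. A 55 mm high jar stands on the plate.
Things that resemble listed ones, but are neither listed nor needed, are in the scene too. What is shaped like the part that bears hook_grip but brown is not meant.

How it is judged:
By the outcome, as a careful person would: the job done as asked, in the order asked, and still so for the second after the job is handed in, with the robot touching nothing.
It also fails if it takes over 43 s, if anything falls off the work surface, if the arm or the gripper's body presses on something with over 40 N, if the wrist force passes 120 N, or if a joint passes its speed limit or range.

## Working session

There is one attempt and no reset: what is moved stays moved. The work goes in short steps, Python scripts to look and compute and a tool call to move; the robot and the scene stay as the last step left them, time stands still between calls to the robot, and variables do not carry over. Pictures are saved under pics/ and viewed, about 8 in all and at most 12, crops included, and the job is handed in when it is done.

Besides the shell and the picture viewer there is one more tool, called after ">>>" as a command line: name --argument value ..., lists and objects as JSON in quotes. arm_command: Moves the arm, as the interface text tells. Shifts and turns lie within -1 to 1; 1 stands for 0.4 m of shift or pi/2 rad of turn. Its arguments: {"type":"object","properties":{"moves":{"type":"array","items":{"type":"number"}},"squeeze":{"type":"number"}},"required":["moves"]}

```bash
mkdir -p pics
cat > h.py <<'E'
import numpy as np, cv2, pickle
from plant import get_obs, camera, sign_off
from scipy.spatial.transform import Rotation as R
def snap(name, tag):
    o=get_obs(); c=camera(name)
    if 'mount' in c:
        T=np.eye(4); T[:3,:3]=R.from_quat(o['tool_rot']).as_matrix(); T[:3,3]=o['eef_pos']; c['T']=T@np.array(c['mount'])
    c['obs']=o; pickle.dump(c,open(f'{tag}.pkl','wb')); cv2.imwrite(f'pics/{tag}.png',c['img'][:,:,::-1]); return c
def load(tag): return pickle.load(open(f'{tag}.pkl','rb'))
def f(c): return 210/np.tan(np.radians(c['vertical_fov'])/2)
def ray(c,u,v):
    d=np.array([(u-c['cx'])/f(c),-(v-c['cy'])/f(c),-1]); T=np.array(c['T']); return T[:3,3],T[:3,:3]@d
def onz(c,u,v,z):
    p,d=ray(c,u,v); return p+d*(z-p[2])/d[2]
def proj(c,P):
    T=np.array(c['T']); q=T[:3,:3].T@(np.array(P)-T[:3,3]); return c['cx']+f(c)*q[0]/-q[2], c['cy']-f(c)*q[1]/-q[2]
E
python3 - <<'E'
from h import *
for n in ['side','top','wrist']:
    c=snap(n,n+'0'); print(n,{k:v for k,v in c.items() if k not in('img','obs')})
print(get_obs())
a=[cv2.imread(f'pics/{n}0.png') for n in('side','top')]
E
```

```text
side {'vertical_fov': 43.319799182458944, 'cx': 276.57458122401124, 'cy': 211.71609922536678, 'T': array([[-0.49936648, -0.62627   ,  0.59868106,  1.34001732],
       [ 0.86621123, -0.34682136,  0.35971246,  0.71210103],
       [-0.01764174,  0.6982126 ,  0.71567307,  1.02131864],
       [ 0.        ,  0.        ,  0.        ,  1.        ]])}
top {'vertical_fov': 48.21011470553219, 'cx': 280.69299280427845, 'cy': 206.96346111206012, 'T': array([[-0.01203788,  0.99837189, -0.05575527,  0.43530507],
       [-0.99988951, -0.012505  , -0.00803686,  0.20527419],
       [-0.00872099,  0.05565237,  0.99841212,  1.45245428],
       [ 0.        ,  0.        ,  0.        ,  1.        ]])}
wrist {'vertical_fov': 64.05888450453646, 'cx': 279.04539747526826, 'cy': 211.1245846659438, 'mount': array([[ 9.99999540e-01,  3.02583205e-04,  9.10118526e-04,
        -1.33622642e-04],
       [ 5.61036311e-04, -9.54187701e-01, -2.99208151e-01,
        -7.62851562e-02],
       [ 7.77888542e-04,  2.99208524e-01, -9.54187431e-01,
         3.10319429e-02],
       [ 0.00000000e+00,  0.00000000e+00,  0.00000000e+
[... 299 characters left out ...]
'joint_pos': array([-1.17278388,  0.62914767,  0.0384466 ,  1.51811003, -0.02700531,
        0.9963469 , -0.0199782 ]), 'qd': array([-3.21910280e-04, -1.73885921e-03, -3.30651024e-04, -2.79402134e-03,
       -5.43015197e-04,  3.91488544e-05, -4.26440127e-04]), 'effort': array([ 2.82182686e-03, -5.63796759e+01,  1.22783259e+00, -1.93652004e+01,
        1.10642205e-02,  7.36744842e-03,  7.51490262e-06]), 'eef_pos': array([0.29065467, 0.58115048, 0.4040001 ]), 'tool_rot': array([ 8.50688380e-01,  5.25669785e-01, -6.34981818e-04,  3.93770803e-04]), 'ft_force': array([0.13690525, 0.58605714, 0.43482599]), 'torque': array([ 0.00999859, -0.02625691, -0.06503144]), 'grip_width': 0.08542146073307587}
```

View pics/top0.png

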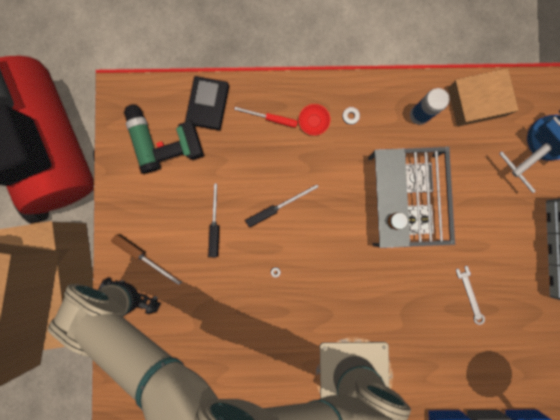

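View pics/side0.png

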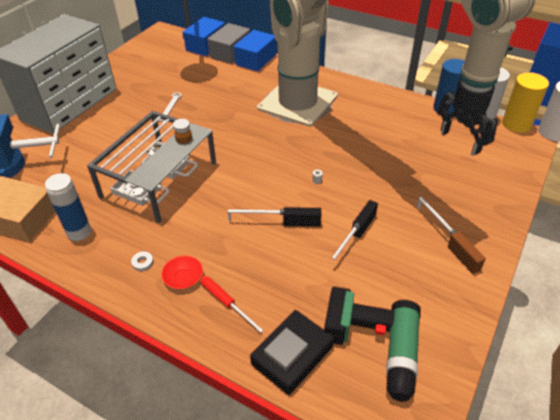

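Run:
```python
from h import *
s=cv2.imread('pics/side0.png');t=cv2.imread('pics/top0.png')
def cr(i,x,y,w,h): return cv2.resize(i[y:y+h,x:x+w],(400,300),interpolation=cv2.INTER_CUBIC)
cv2.imwrite('pics/comp1.png',np.vstack([np.hstack([cr(s,85,105,140,105),cr(s,220,165,168,126)]),np.hstack([cr(t,360,140,120,120*3//4+0) if 0 else cr(t,352,150,140,105),cr(t,190,165,140,105)])]))
```

```text
(no output)
```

View pics/comp1.png

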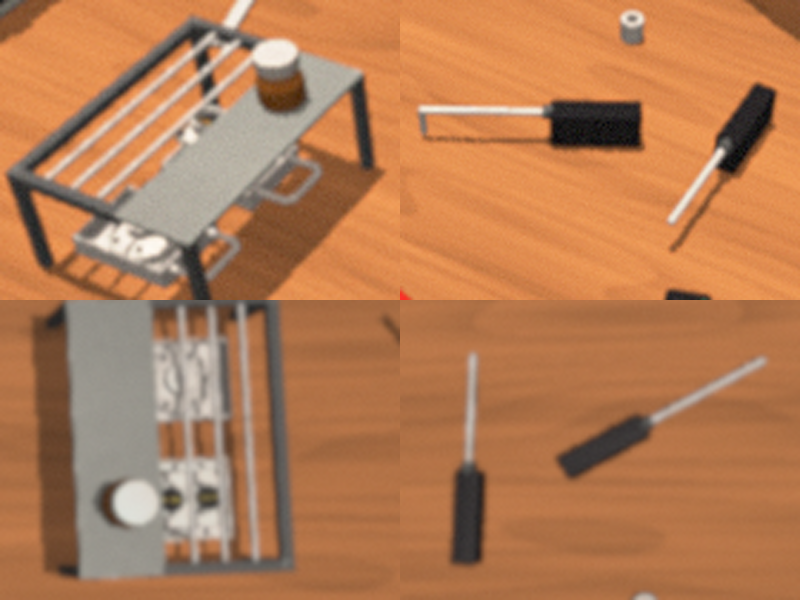

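Run:
```python
from h import *
c=load('top0'); s=load('side0')
g=c['img'].max(2).astype(int); m=np.zeros(g.shape,np.uint8); m[195:232,240:282]=(g[195:232,240:282]<70)
n,l,st,ce=cv2.connectedComponentsWithStats(m); k=1+st[1:,4].argmax()
pts=np.argwhere(l==k)[:,::-1].astype(np.float32)
P=np.array([onz(c,u,v,.045)[:2] for u,v in pts],np.float32)
r=cv2.minAreaRect(P); print('handle',st[k],r,P.mean(0))
print('rod end top',onz(c,317.5,186,.042), 'rod start',onz(c,277,208,.042))
print('side hook bend',onz(s,229,211.5,.042),'tip',onz(s,230,220,.004))
A=onz(c,375.5,151.4,.12);B=onz(c,379.3,247,.12);print('shelf',A,B,(A+B)/2,np.degrees(np.arctan2(*(A-B)[:2])))
for u,v in[(173,200),(208,198)]: print('barrel',onz(c,352+u/2.857,150+v/2.857,.065))
for u,v in[(318,168),(280,198),(238,240),(205,270)]: print('loopside',onz(s,85+u/2.857,105+v/2.857,.018))
```

```text
handle [247 207  29  19 217] ((0.48793405294418335, 0.2760705351829529), (0.021778516471385956, 0.09118105471134186), 28.697269439697266) [0.487931   0.27616107]
rod end top [0.57598593 0.10488433 0.042     ] rod start [0.51108529 0.22777996 0.042     ]
side hook bend [0.57992901 0.11146675 0.042     ] tip [0.57549426 0.1079683  0.004     ]
shelf [ 0.66531619 -0.05679205  0.12      ] [ 0.39296175 -0.06117387  0.12      ] [ 0.52913897 -0.05898296  0.12      ] 89.07826608384693
barrel [ 0.46940338 -0.17193558  0.065     ]
barrel [ 0.47102438 -0.20802505  0.065     ]
loopside [ 0.44495692 -0.09494616  0.018     ]
loopside [ 0.50089127 -0.1011571   0.018     ]
loopside [ 0.57020137 -0.09983787  0.018     ]
loopside [ 0.61879408 -0.10146157  0.018     ]
```

>>> arm_command --moves '[0,0,0.0978,0,0,0,0,0,0,0.0978,0,0,0,0,0,0,0.0978,0,0,0,0,0,0,0.0978,0,0,0,0,0,0,0,0.0105,0.1292,0.0371,0,0,0,0,0.0105,0.1292,0.0371,0,0,0,0,0.0105,0.1292,0.0371,0,0,0,0,0.0105,0.1292,0.0371,0,0,0,0,0.0105,0.1292,0.0371,0,0,0,0,0.0105,0.1292,0.0371,0,0,0,0,0.0105,0.1292,0.0371,0,0,0,0,0,0,0,0]'

```text
clock: 1.65
eef_pos: [0.4901, 0.2711, 0.2997]
tool_rot: [0.971, 0.239, -0.001, 0.002]
ft_force: [-0.6, 0.7, -0.1]
grip_width: 0.0858
```

```bash
cat > st.py <<'E'
from h import *
def st():
    o=get_obs(); M=R.from_quat(o['tool_rot']).as_matrix()
    print('t',round(o['clock'],2),'pos',o['eef_pos'].round(4),'xang',np.degrees(np.arctan2(M[1,0],M[0,0])).round(2),'z',M[:,2].round(4),'F',o['ft_force'].round(2),'w',round(o['grip_width'],4),'q',o['joint_pos'].round(2))
E
python3 - <<'E'
from st import *
st(); snap('wrist','w1')
E
```

```text
t 1.65 pos [0.4901 0.2711 0.2997] xang 27.71 z [-5.0e-04 -4.2e-03 -1.0e+00] F [-0.55  0.73 -0.11] w 0.0858 q [-0.65  0.65  0.15  1.87 -0.15  0.64  0.07]
```

View pics/w1.png

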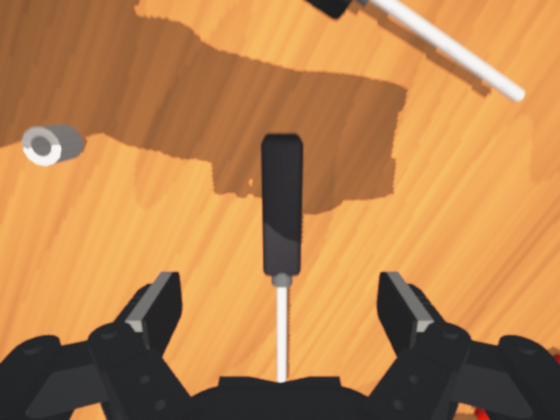

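Run:
```python
from st import *
c=load('w1'); M=R.from_quat(c['obs']['tool_rot']).as_matrix(); p=c['obs']['eef_pos']
for z in(.05,):
  a=onz(c,282,135,z);b=onz(c,281.5,276,z); print(a,b,np.linalg.norm(a-b),(a+b)/2)
a=onz(c,282,135,.05)
d=onz(c,282,385,.046)-onz(c,282,275,.05); print('ang',np.degrees(np.arctan2(*(b-a)[1::-1])),np.degrees(np.arctan2(d[1],d[0])))
print('delta tool',M.T@((a+b)/2-p))
```

```text
[0.46430777 0.32259848 0.05      ] [0.51084945 0.23364713 0.05      ] 0.10039158616210699 [0.48757861 0.2781228  0.05      ]
ang -62.380253467110286 -62.160279628782135
delta tool [ 0.00165154 -0.00823745  0.24970406]
```

>>> arm_command --moves '[0,0,0,0.004,-0.02,0.08,0,0,0,0,0,0,0.1,0,0,0,0,0,0,0.1,0,0,0,0,0,0,0.012,0,0,0,0,0,0,0,0]'

```text
clock: 2.33
eef_pos: [0.4852, 0.2853, 0.1847]
tool_rot: [0.97, 0.244, 0.0, -0.0]
ft_force: [0.3, 0.1, 0.2]
grip_width: 0.0855
```

Run:
```python
from st import *
st()
```

```text
t 2.33 pos [0.4852 0.2853 0.1847] xang 28.29 z [ 3.e-04  7.e-04 -1.e+00] F [0.28 0.1  0.17] w 0.0855 q [-0.64  0.83  0.1   1.91 -0.18  0.4   0.09]
```

>>> arm_command --moves '[0,0,-0.005,-0.003,0.019,0,0,0,0,0,0,0,0,0,0,0,0,0,0,0,1,0,0,0,0,0,0,1,0,0,0,0,0,0,1,0,0,0,0,0,0,1,0,0,0,0,0,0,1,0,0,0,0,0,0,1,0,0,0,0,0,0,1]' --squeeze 70

```text
clock: 3.45
eef_pos: [0.488, 0.2772, 0.1842]
tool_rot: [0.969, 0.248, 0.0, -0.0]
ft_force: [-0.4, 0.2, 5.5]
grip_width: 0.0271
```

Run:
```python
from st import *
st()
```

```text
t 3.45 pos [0.488  0.2772 0.1842] xang 28.67 z [ 4.e-04  4.e-04 -1.e+00] F [-0.38  0.19  5.53] w 0.0271 q [-0.63  0.83  0.09  1.92 -0.18  0.4   0.1 ]
```

>>> arm_command --moves '[0,0,0,0,0,-0.05,1,0,0,0,0,0,-0.1,1,0,0,0.0796,0,0,0,1,0,0,0.0796,0,0,0,1,0,0,0.0796,0,0,0,1,0,0,0.0796,0,0,0,1,0,0,0,-0.0133,0.106,0,1,0,0,0,-0.0133,0.106,0,1,0,0,0,-0.0133,0.106,0,1,0,0,0,0,0,0.0875,1,0,0,0,0,0,0,1,0,0,0,0,0,0,1]'

```text
clock: 4.95
eef_pos: [0.472, 0.1503, 0.2092]
tool_rot: [1.0, 0.001, -0.0, -0.0]
ft_force: [-0.4, 0.5, -1.8]
grip_width: 0.027
```

Run:
```python
from st import *
st(); s=snap('side','side1'); c=snap('top','top1')
i=cv2.imread('pics/side1.png'); t=cv2.imread('pics/top1.png')
cv2.imwrite('pics/comp2.png',np.hstack([cv2.resize(i[130:230,120:220],(400,400),interpolation=cv2.INTER_CUBIC)*1,cv2.resize(t[150:250,300:400],(400,400),interpolation=cv2.INTER_CUBIC)]))
o=s['obs'];M=R.from_quat(o['tool_rot']).as_matrix(); tip=o['eef_pos']+M@[0,.19,.155+.017]
print('tip pred',tip,proj(s,tip),proj(c,tip+[0,0,.034]))
```

```text
t 4.95 pos [0.472  0.1503 0.2092] xang 0.06 z [-4.e-04  2.e-04 -1.e+00] F [-0.42  0.46 -1.76] w 0.027 q [-0.47  0.75  0.16  2.09 -0.34  0.33 -0.03]
tip pred [ 0.47210246 -0.03963615  0.03717481] (np.float64(205.66371049991326), np.float64(170.27015372052117)) (np.float64(367.97874390744335), np.float64(219.57934647615818))
```

View pics/comp2.png

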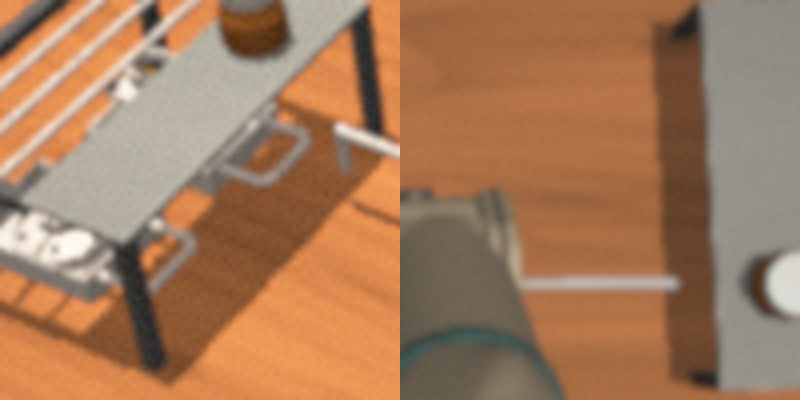

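Run:
```python
from st import *
s=load('side1')
q=lambda u,v,z=.016: onz(s,120+u/4,130+v/4,z).round(4)
print('cross ends',q(302,137),q(270,180),'mid',q(286,158.5)); print('side bars',q(290,126),q(250,110+12),q(255,180),q(226,165))
L=proj(s,[.472,-.12,.016]);print([(L[0]-120)*4,(L[1]-130)*4])
```

```text
cross ends [ 0.4459 -0.0974  0.016 ] [ 0.4954 -0.0896  0.016 ] mid [ 0.4709 -0.0935  0.016 ]
side bars [ 0.4401 -0.1126  0.016 ] [ 0.4507 -0.1412  0.016 ] [ 0.5006 -0.0991  0.016 ] [ 0.4977 -0.1273  0.016 ]
[np.float64(255.66848365885016), np.float64(147.7540990932216)]
```

>>> arm_command --moves '[0,0,0,0,0.065,0,1,0,0,0,0,0.065,0,1,0,0,0,0,0.0625,0,1,0,0,0,0,0,0,1,0,0,0,0,0,0,1]'

```text
clock: 5.68
eef_pos: [0.4722, 0.0739, 0.2095]
tool_rot: [1.0, 0.001, 0.0, -0.0]
ft_force: [0.5, -0.2, -1.9]
grip_width: 0.0275
```

Run:
```python
from st import *
st(); s=snap('side','side2')
i=cv2.imread('pics/side2.png')
cv2.imwrite('pics/s2.png',cv2.resize(i[140:200,165:245],(640,480),interpolation=cv2.INTER_CUBIC))
o=s['obs'];M=R.from_quat(o['tool_rot']).as_matrix(); tip=o['eef_pos']+M@[0,.19,.155+.017]
print('tip pred',tip)
```

```text
t 5.67 pos [0.4722 0.0739 0.2095] xang 0.08 z [ 0.001  0.001 -1.   ] F [ 0.49 -0.22 -1.93] w 0.0275 q [-0.3   0.73  0.13  2.14 -0.3   0.28  0.09]
tip pred [ 0.47266311 -0.11589815  0.03731958]
```

View pics/s2.png

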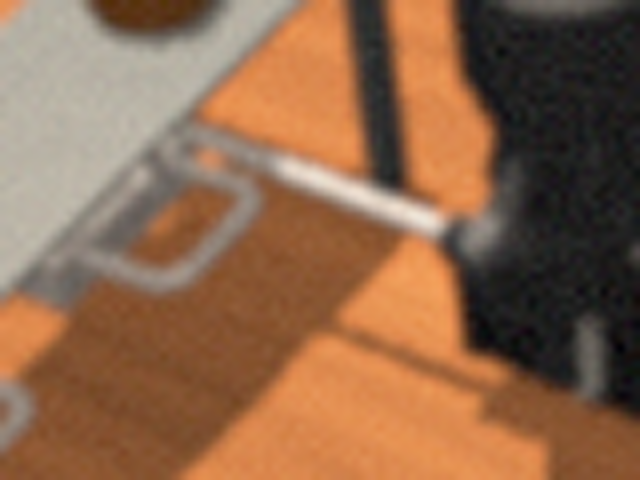

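Run:
```python
from st import *
s=load('side2')
for P in([.4727,-.1159,.075],[.4727,-.1159,.0335],[.4727,-.1159,.016],[.4727,-.0935,.016],[.447,-.1159,.016],[.499,-.1159,.016]):
  L=proj(s,P);print(P,[round((L[0]-165)*8),round((L[1]-140)*8)])
for u,v in((215,240),(255,195),(178,283),(240,175),(205,160),(155,287),(100,258)): print((u,v),onz(s,165+u/8,140+v/8,.016).round(4))
```

```text
[0.4727, -0.1159, 0.075] [136, 94]
[0.4727, -0.1159, 0.0335] [152, 183]
[0.4727, -0.1159, 0.016] [159, 220]
[0.4727, -0.0935, 0.016] [209, 240]
[0.447, -0.1159, 0.016] [201, 180]
[0.499, -0.1159, 0.016] [115, 262]
(215, 240) [ 0.4717 -0.0916  0.016 ]
(255, 195) [ 0.4445 -0.0936  0.016 ]
(178, 283) [ 0.497  -0.0893  0.016 ]
(240, 175) [ 0.438  -0.1051  0.016 ]
(205, 160) [ 0.4373 -0.1215  0.016 ]
(155, 287) [ 0.5028 -0.0952  0.016 ]
(100, 258) [ 0.4997 -0.1221  0.016 ]
```

>>> arm_command --moves '[0,0,0,0,0,0.02,1,0,0,0,0,0,0.02,1,0,0,0,0,0,0.015,1,0,0,0,0,0,0,1,0,0,0,0,0,0,1]'

```text
clock: 6.35
eef_pos: [0.472, 0.0728, 0.1869]
tool_rot: [1.0, 0.0, -0.0, 0.0]
ft_force: [-0.4, -0.1, -1.1]
grip_width: 0.0273
```

Run:
```python
from st import *
st()
```

```text
t 6.35 pos [0.472  0.0728 0.1869] xang 0.01 z [-1.e-04 -1.e-04 -1.e+00] F [-0.38 -0.12 -1.12] w 0.0273 q [-0.29  0.78  0.12  2.14 -0.36  0.24  0.14]
```

>>> arm_command --moves '[0,0,0,0,-0.0225,0,1,0,0,0,0,-0.0225,0,1,0,0,0,0,-0.0225,0,1,0,0,0,0,-0.0225,0,1,0,0,0,0,-0.0225,0,1,0,0,0,0,-0.0225,0,1]'

```text
clock: 7.1
eef_pos: [0.4719, 0.1273, 0.187]
tool_rot: [1.0, 0.0, -0.0, 0.0]
ft_force: [0.8, -3.0, -1.3]
grip_width: 0.0275
```

Run:
```python
from st import *
st(); s=snap('side','side3')
cv2.imwrite('pics/s3.png',cv2.resize(cv2.imread('pics/side3.png')[115:235,85:245],(640,480),interpolation=cv2.INTER_CUBIC))
```

```text
t 7.1 pos [0.4719 0.1273 0.187 ] xang 0.01 z [-2.e-04 -2.e-04 -1.e+00] F [ 0.76 -3.04 -1.34] w 0.0275 q [-0.42  0.79  0.14  2.11 -0.39  0.27  0.07]
```

View pics/s3.png

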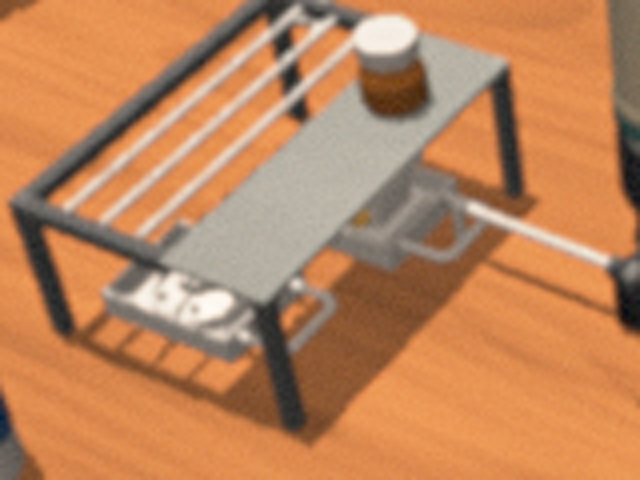

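>>> arm_command --moves '[0,0,0,0,-0.03,0,1,0,0,0,0,-0.042,0,1,0,0,0,0,-0.045,0,1,0,0,0,0,-0.045,0,1,0,0,0,0,-0.045,0,1,0,0,0,0,-0.045,0,1,0,0,0,0,-0.045,0,1,0,0,0,0,-0.045,0,1,0,0,0,0,-0.045,0,1,0,0,0,0,-0.04,0,1,0,0,0,0,-0.03,0,1,0,0,0,0,-0.02,0,1]'

```text
clock: 8.65
eef_pos: [0.4715, 0.3176, 0.1869]
tool_rot: [1.0, 0.0, -0.001, 0.001]
ft_force: [0.1, -6.3, 1.8]
grip_width: 0.0272
```

>>> arm_command --moves '[0,0,0,0,-0.01,0,1,0,0,0,0,0,0,1,0,0,0,0,0,0,1]'

```text
clock: 9.02
eef_pos: [0.4717, 0.3216, 0.1869]
tool_rot: [1.0, -0.0, -0.0, -0.0]
ft_force: [0.7, -4.1, -0.9]
grip_width: 0.0273
```

Run:
```python
from st import *
st(); s=snap('side','side4'); t=snap('top','top4')
a=cv2.resize(cv2.imread('pics/side4.png')[105:285,110:350],(480,360),interpolation=cv2.INTER_CUBIC)
b=cv2.resize(cv2.imread('pics/top4.png')[140:260,280:380],(300,360),interpolation=cv2.INTER_CUBIC)
cv2.imwrite('pics/c4.png',np.hstack([a,b]))
```

```text
t 9.03 pos [0.4717 0.3216 0.1869] xang -0.0 z [-4.e-04  1.e-04 -1.e+00] F [ 0.66 -4.08 -0.92] w 0.0273 q [-0.81  0.85  0.26  1.89 -0.46  0.46 -0.22]
```

View pics/c4.png

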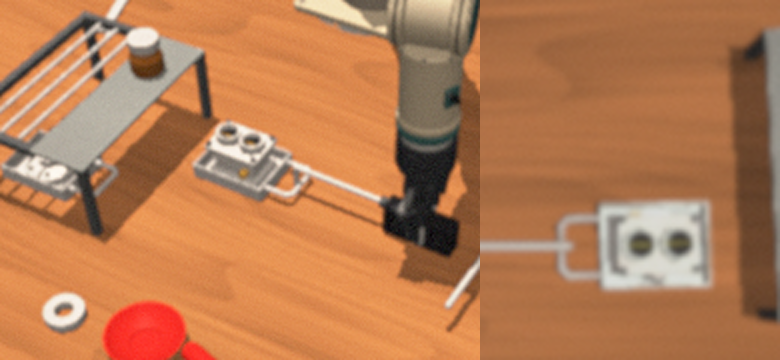

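>>> arm_command --moves '[0,0,0,0,0.005,0.003,1,0,0,0,0,0.003,0.004,1,0,0,0,0,0,0,1,0,0,0,0,0,0,0.55,0,0,0,0,0,0,0.4,0,0,0,0,0,0,0.2,0,0,0,0,0,0,0,0,0,0,0,0,0,0,0,0,0,0,0,0,0,0,0,0,0,0,0,0]'

```text
clock: 10.38
eef_pos: [0.4719, 0.3184, 0.1842]
tool_rot: [1.0, 0.0, -0.0, -0.0]
ft_force: [1.0, 0.1, 0.3]
grip_width: 0.0851
```

Run:
```python
from st import *
st()
```

```text
t 10.38 pos [0.4719 0.3184 0.1842] xang 0.01 z [-0.  0. -1.] F [1.04 0.09 0.32] w 0.0851 q [-0.8   0.86  0.26  1.9  -0.46  0.45 -0.21]
```

Released; rise straight up and check.

>>> arm_command --moves '[0,0,0,0,0,-0.05,0,0,0,0,0,0,-0.1,0,0,0,0,0,0,-0.1,0,0,0,0,0,0,-0.1,0,0,0,0,0,0,0,0,0,0,0,0,0,0,0]'

```text
clock: 11.12
eef_pos: [0.4714, 0.3184, 0.3238]
tool_rot: [1.0, 0.0, -0.0, 0.0]
ft_force: [-0.4, -0.4, 0.1]
grip_width: 0.0851
```

Run:
```python
from st import *
st(); s=snap('side','side5'); t=snap('top','top5')
a=cv2.resize(cv2.imread('pics/side5.png')[105:285,110:350],(480,360),interpolation=cv2.INTER_CUBIC)
b=cv2.resize(cv2.imread('pics/top5.png')[140:260,280:380],(300,360),interpolation=cv2.INTER_CUBIC)
cv2.imwrite('pics/c5.png',np.hstack([a,b]))
print('tray back/front y',onz(t,357,220,.022),onz(t,320,220,.022))
a0=cv2.imread('pics/side0.png').astype(int);a1=cv2.imread('pics/side5.png').astype(int)
print('cover region diff',abs(a0-a1)[165:215,108:145].mean(), 'ref',abs(a0-a1)[20:100,10:100].mean())
```

```text
t 11.12 pos [0.4714 0.3184 0.3238] xang 0.02 z [-9.e-04 -2.e-04 -1.e+00] F [-0.45 -0.41  0.09] w 0.0851 q [-0.9   0.65  0.4   1.84 -0.36  0.73 -0.3 ]
tray back/front y [ 0.47254239 -0.01496755  0.022     ] [0.4739245  0.09755737 0.022     ]
cover region diff 3.450990990990991 ref 3.421712962962963
```

View pics/c5.png

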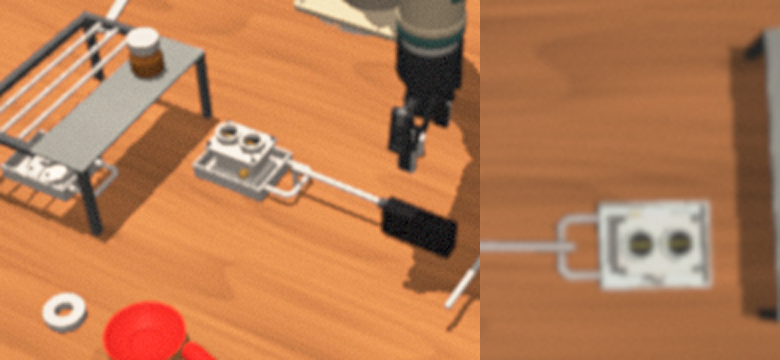

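The carburettor tray's back edge is 44 mm clear of the shelf. The rod lies on the bench, and the cover tray has not moved. I'm handing in the job.

```bash
python3 -c "
from h import *
print(sign_off())"
```

```text
the job is handed in; nothing more can be done
None
```

The carburettor tray is out from under the shelf and flat on the bench, and the job is handed in at about 11 s of the 43 s allowed.

I gripped the hooked rod by its handle, reached under the shelf and lowered its end into the carburettor tray's loop. I then drew the tray straight out and set the rod down with its end still in the loop. The drag on the wrist was about 3 to 6 N. Finally I opened the gripper and raised it clear.

Last checks:
- **Tray:** its back edge is at y ≈ -0.015 m against the shelf edge at -0.059 m, so it is about 44 mm clear.
- **Rod:** its handle stands flat on the bench in the side view.
- **Cover tray:** its part of the side picture differs from the start by no more than camera noise, so it has not moved.
- **Robot:** the gripper is open and 140 mm above where it let go of the handle, with no contact force.

One thing I could not see directly: just before lowering, the hook's end was partly hidden by the shelf plate. I lowered it on the calculated position, and the tray following the pull confirmed that it was in the loop. No check failed or disagreed.

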